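Pack the lemon, put the lid on and clip it shut

TASK

Put the lemon into the white tub, take the grey lid off its sloping wire stand and seat it squarely on the tub, then fold both red clips over the lid's edge and press them fully down. Do not force anything: push and press gently, and leave the tomato and the olive cup where they are.

Things in the scene. Friction and masses are not known exactly. Their poses are not given: they have to be found in the camera images.
- lemon: Yellow lemon lying on the worktop, 72 x 57 x 58 mm, 0.1 kg. Origin at the centre of its underside as it lies, long axis along its x; grasp it across y (57 mm), 29 mm above the origin. It and the tomato may have changed places.
- lemon_center (a point): Centre of the lemon.
- tub: White catering pan, fixed, 201 (x) by 261 (y) by 90 mm high, z up. Origin at the underside's centre. Mouth 151 by 198 mm, flat rim 23 to 31 mm wide at 90 mm height; walls taper to an inner floor about 120 by 184 mm, 9 mm above the origin. Its long y axis points roughly away from the robot; the clips are to the left (-x side) and right (+x side).
- tub_mouth (a point): Centre of the tub's mouth at rim height (tub frame x 0, y 0, z 90 mm), axes as the tub.
- lid: Grey loose lid, about 0.3 kg: plate 188 (x) by 252 (y) by 4 mm; below it a stepped boss that locates in the tub's mouth, 140 by 188 mm, 9 mm deep (last 4 mm 128 by 176). Origin at the boss's underside centre, z out of the lid's top. Fits either way round. At the start it leans on the wire stand: z tilted 35 degrees from vertical towards the robot, y up the slope, away from the robot.
- lid_handle (a point): Centre of the lid's black bar handle: 14 mm wide (x), 110 mm long (y), 16 mm tall (this point at lid z 45 mm, bar z 37 to 53), free underneath between two 14 mm posts at y +-45 mm. Grasp it across x with the fingers along the lid's -z. Axes as the lid.
- lid_seat (a point): Centre of the plate's underside on the lid (lid z 9 mm). It meets tub_mouth when the lid is seated. Axes as the lid.
- lid_stand: Fixed steel-wire stand that carries the lid: foot 235 by 110 mm, two rails 110 mm apart rising at 35 degrees away from the robot, from 24 to 170 mm height. The lid's lower edge rests against two 22 mm pegs that stand square to the slope, so lift the lid off along its own z. Origin under the middle of the foot, x away from the robot, z up.
- clip_a (a joint): Hinge angle (rad) of the red clip on the tub's +x side: 0 fully down, flat over the lid's edge; 1.57 upright; starts leaning outward at 1.75 to 2.2; stops at 0 and 2.3. Friction (0.12 N m, 3 to 6 N at the clip) keeps it where it is left. Plate 34 mm wide (tub y), reaching 38 mm from the hinge, 6 mm lip at the end. Push it over from its outer side, then press on its top.
- clip_a_hinge (a point): Middle of clip_a's hinge axis, at tub frame (107, 0, 97.5) mm; the axis runs along the tub's y. The point is fixed to the tub.
- clip_b (a joint): The same for the red clip on the tub's -x side, a mirror image: 0 is fully down over the lid, it grows as the clip opens outward. Open clips reach up to 135 mm above the worktop: carry things over them.
- clip_b_hinge (a point): Middle of clip_b's hinge axis, at tub frame (-107, 0, 97.5) mm.
- tomato: Red tomato, 68 x 69 x 71 mm, not to be moved. Origin at the centre of its underside.
- olive_cup: Small clear cup of black olives, 79 mm across, 68 mm high, not to be moved. Origin at the centre of its underside.
Things that resemble listed ones, but are neither listed nor needed, are in the scene too. There is more than one size of the lemon; the one meant has the size given above.

How it is judged:
By the outcome, as a careful person would: the job done as asked, in the order asked, and still so for the second after the job is handed in, with the robot touching nothing.
It also fails if it takes over 72 s, if anything falls off the work surface, if the arm or the gripper's body presses on something with over 40 N, if the wrist force passes 120 N, or if a joint passes its speed limit or range.

ROBOT

A 6-joint arm with a two-finger parallel gripper is mounted at the origin on a cart in front of the work surface, level with it; the furniture and walls round the work are solid. World frame = base frame: x ahead of the robot, y to its left, z up, the work surface at z = 0. Lengths are in mm, angles in rad, forces in N, time in s.
With the tool pointing down it reaches from about 325 to 900 mm from the base axis. Payload 6.1 kg.
Tool frame: the origin (TCP) lies midway between the tips of the shut fingers; the grasp point (between the pads) lies 19 mm behind it (manip.hold_point_z is the z of the grasp point in the tool frame, in mm); z points along the fingers, y is the line along which they close (so a half turn about z gives the same grasp; the last joint's range is limited). The gripper opens to 87 mm and grips with 3 to 60 N. Pads are 19 mm wide; open, the fingers measure 117 mm over their backs; the gripper's body (75 mm by 190 mm) begins 51 mm behind the grasp point.
Start: joints at [-1.273, 0.22, 1.526, -0, 1.395, -0.126], TCP at [257.009, -569.703, 222.538] pointing down, gripper open.
Joint ranges: [-2.98, 2.98], [-0.91, 2.08], [0.09, 2.57], [-1.24, 4.39], [0.2, 2.65], [-2.68, 2.68]. Speed limits (rad/s): [2.57, 2.57, 3.01, 3.14, 3.14, 3.14].

INTERFACE

Orientations are given as a rotation vector (axis times angle).
In Python, from cell import manip gives the robot as it stands.
- The arm moves only by the tool step_arm, never from a script. Its argument "steps" is a list of rows, each an object of numbers: "claw": the finger opening in m, from 0 to 0.087; "tx", "ty", "tz": the shift along the tool's x, y, z in fractions of the full range, 1 being 1000 mm; "yaw": the turn about the tool's z in parts of the range, where 1.0 means 90 degrees. A call has exactly 10 rows; each row is the pose to reach, as a shift and turn from the pose commanded when the call began, along the tool's axes at that moment; what a row does not reach only later rows make up. A row lasts 1/10 s, in which the tool goes at most 50 mm and 8.59 degrees, less where a joint would pass 70% of its speed; a pose out of reach is approached as far as the arm can. Shift and turn numbers lie between -1 and 1, and a call with a number outside is refused. A call with a gripper value outside its range is refused whole. The fingers move at their own pace and stop on an object; "grip_force" is the grip in N (left out, the last holds). Time passes only in rows, so rows that repeat a pose let the fingers close, or fill a call up. It gives the time, the measured TCP pose, the force, the opening and the grip force at its end, in the units of the state.
- manip.read_state(): the state, without advancing time (a new reading comes with each control period).
- manip.get_image(name): name is "scene" or "top" or "wrist"; returns a dict with "frame" (400x640x3 uint8, blue, green, red), "K" (3x3 intrinsics, pixels), "pose" (4x4, takes a point from camera to world coordinates); the wrist camera has in their place "mount" (4x4, takes a point from camera to tool coordinates, whose origin is the TCP and whose axes are the flange's). Camera axes: x right, y up, looking along -z (the intrinsics and any distortion apply to the point x, -y, -z); pixel columns grow to the right and rows downward; lengths in mm; the calibration is good to about 2 mm. A picture is of the moment at which its call begins: read the wrist's pose just before it. There is no depth.
- manip.finish_job(): hands the job in; it is judged then, once.
Trained networks look in a picture, given as the dict that the camera call returned (one of the last four; its "shot" number tells which), for a name from the list of things; names that differ only in an ending like _2 or _b are one class to them, and where a whole thing is asked for, a point or a joint stands for the part that bears it (a point fixed in the world has none). Each returns a list of dicts, best first, with "confidence" (0 to 1); they miss things now and then, are a little off and sometimes report something else, mostly with a low value. They report only what shows in the picture. A call takes as long as a camera call. They do not tell look-alikes from the thing itself.
- manip.look_for(thing, picture): "pixel" ([row, column] in pixels, amid what is visible of it).
The state is a dict: "time": time; "joints": joint angles; "joint_vel": joint speeds; "joint_torque": joint torques, N m; "eef_pos": TCP position; "eef_rot": TCP orientation; "wrist_force": force on the tool from outside, world axes, zero at the start; "wrist_torque": the same for the moment, N m; "width": finger opening in mm; "gripper_force": force on a finger pad.
Only numpy, scipy, OpenCV 4.12 (cv2) and the standard library are available. Lean on these libraries where they do the work, as an engineer would, in place of code of your own. Each camera call takes 0.05 s, during which the arm holds its last target. There are 200 camera calls.

## Working session

There is one attempt and no reset: what is moved stays moved. The work goes in short steps, Python scripts to look and compute and a tool call to move; the robot and the scene stay as the last step left them, time stands still between calls to the robot, and variables do not carry over. Pictures are saved under pics/ and viewed, at most 10 in all, crops included, and the job is handed in when it is done.

Besides the shell and the picture viewer there is one more tool, called after ">>>" as name([rows], argument=value, ...), one row to a line, values as JSON. step_arm: Moves the arm, as the interface text tells. Its arguments: {"type":"object","properties":{"steps":{"type":"array"},"grip_force":{"type":"number"}},"required":["steps"]}

```bash
ls; mkdir -p pics
cat > h.py <<'E'
import numpy as np, cv2
from scipy.spatial.transform import Rotation as R
from cell import manip
def ray(im,px,pose=None):
    K=np.array(im["K"]); P=np.array(im["pose"]) if pose is None else pose
    d=np.array([(px[1]-K[0,2])/K[0,0], -(px[0]-K[1,2])/K[1,1], -1.])
    return P[:3,3], P[:3,:3]@d
def atz(im,px,z,pose=None):
    o,d=ray(im,px,pose); return o+d*(z-o[2])/d[2]
def proj(im,p,pose=None):
    K=np.array(im["K"]); P=np.array(im["pose"]) if pose is None else pose
    c=(np.atleast_2d(p)-P[:3,3])@P[:3,:3]
    return np.c_[K[1,2]+K[1,1]*(c[:,1]/c[:,2]), K[0,2]-K[0,0]*c[:,0]/c[:,2]]
def toolpose(s):
    T=np.eye(4); T[:3,:3]=R.from_rotvec(s["eef_rot"]).as_matrix(); T[:3,3]=s["eef_pos"]; return T
E
python3 - <<'E'
from h import *
s=manip.read_state(); print(s)
for n in ["top","scene"]:
    im=manip.get_image(n); cv2.imwrite(f"pics/{n}0.png",im["frame"]); print(n,{k:v for k,v in im.items() if k!="frame"})
    for t in ["lemon","tub","lid","lid_handle","lid_stand","clip_a","tomato","olive_cup"]:
        for r in manip.look_for(t,im)[:4]: print(t,np.round(r["pixel"]),round(r["confidence"],2),np.round(atz(im,r["pixel"],30)))
E
```

```text
pics
{'time': 0.0, 'joints': array([-1.27307529e+00,  2.21233106e-01,  1.52760458e+00,  4.33326986e-06,
        1.39469054e+00, -1.26093270e-01]), 'joint_vel': array([ 0.00200517, -0.00017924,  0.00216028,  0.00259216, -0.00041481,
        0.00090188]), 'joint_torque': array([-3.27060443e-04, -4.94623840e+01, -3.87370849e+01,  6.98387017e-02,
        5.74621686e-02, -1.25770785e-04]), 'eef_pos': array([ 256.84488022, -569.11050777,  221.43638885]), 'eef_rot': array([-3.06943473e+00, -6.60347920e-01,  2.53755920e-04]), 'wrist_force': array([-0.79569511, -0.12529116,  0.29635558]), 'wrist_torque': array([-0.00182599, -0.04722664, -0.00481564]), 'gripper_force': 0.0, 'width': 87.11263570065447}
top {'K': array([[494.9980747 ,   0.        , 322.31259764],
       [  0.        , 494.9980747 , 195.38646246],
       [  0.        ,   0.        ,   1.        ]]), 'pose': array([[-1.53499303e-02,  9.95266444e-01, -9.59639812e-02,
         3.55422725e+02],
       [-9.99882076e-01, -1.52347760e-02,  1.93258736e-03,
        -1.20853714e+02],
       [ 4.61449585e-04,  9.59823299e-02,  9.95382931e-0
[... 969 characters left out ...]
7249e+02],
       [ 1.70445551e-02,  8.63245888e-01,  5.04495808e-01,
         8.49245609e+02],
       [ 0.00000000e+00,  0.00000000e+00,  0.00000000e+00,
         1.00000000e+00]]), 'shot': 2}
lemon [292. 413.] 0.91 [ 404. -554.   30.]
lemon [224. 246.] 0.75 [355.  93.  30.]
lemon [254. 323.] 0.72 [ 388. -238.   30.]
lemon [266. 364.] 0.67 [ 420. -376.   30.]
tub [206. 325.] 0.87 [644. -52.  30.]
lid [175. 254.] 0.76 [666. 360.  30.]
lid_handle [169. 250.] 0.55 [696. 422.  30.]
lid_stand [198. 251.] 0.63 [506. 220.  30.]
clip_a [206. 354.] 0.56 [ 715. -143.   30.]
clip_a [188. 301.] 0.43 [702. 117.  30.]
tomato [257. 393.] 0.56 [ 520. -425.   30.]
olive_cup [222. 245.] 0.96 [367. 109.  30.]
```

Run:
```python
import cv2
a=cv2.imread("pics/top0.png"); b=cv2.imread("pics/scene0.png")
cv2.imwrite("pics/top0c.png",cv2.resize(a[80:300,130:500],None,fx=2.15,fy=2.15,interpolation=cv2.INTER_CUBIC))
cv2.imwrite("pics/scene0c.png",cv2.resize(b[100:350,180:480],None,fx=2.4,fy=2.4,interpolation=cv2.INTER_CUBIC))
```

```text
(no output)
```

View pics/top0c.png

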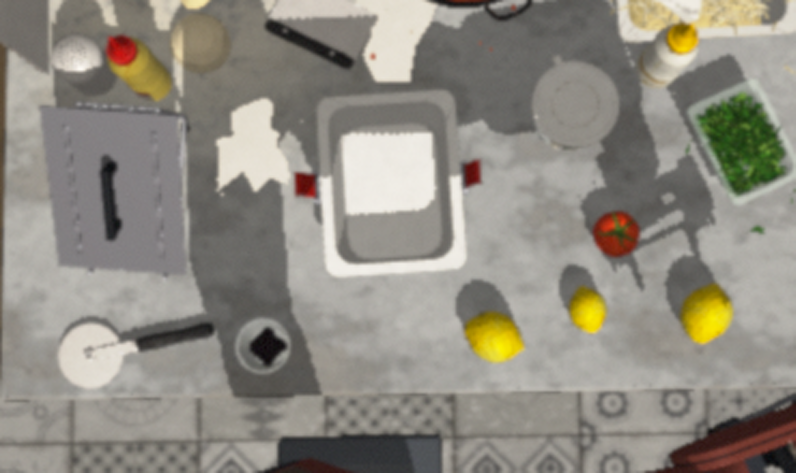

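View pics/scene0c.png

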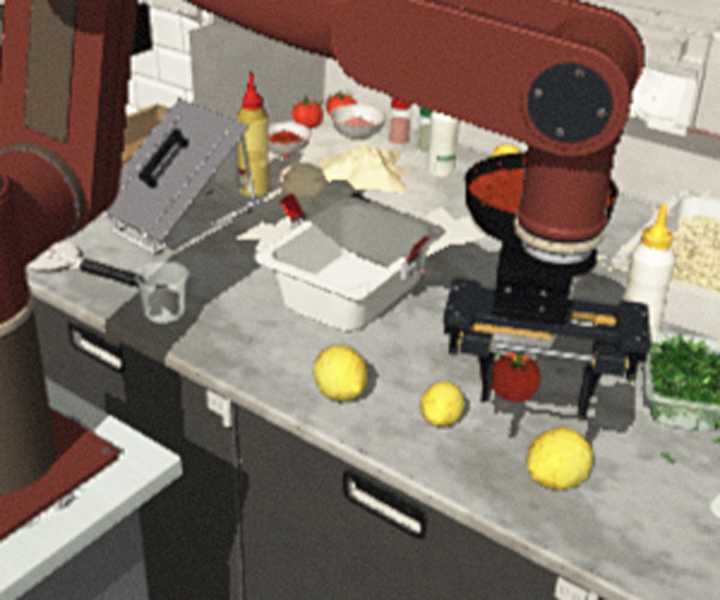

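The top view shows three lemons (centres at about px (236,359), (225,403) and (226,455)), one tomato, the tub with both clips open outward, and the lid on its stand at left. Next I'll measure lemon sizes and the tub and lid outlines.

Run:
```python
from h import *
for n,zz in [("top",29),("scene",29)]:
    im=manip.get_image(n); f=im["frame"]; hsv=cv2.cvtColor(f,cv2.COLOR_BGR2HSV)
    m=cv2.inRange(hsv,(20,130,90),(36,255,255))
    N,lab,st,c=cv2.connectedComponentsWithStats(m)
    for i in range(1,N):
        if st[i,4]<60: continue
        ys,xs=np.where(lab==i)
        # metric points
        P=np.array([atz(im,(y,x),zz)[:2] for y,x in zip(ys,xs)])
        if not(250<P[:,0].mean()<550 and P[:,1].mean()<0): continue
        hull=P; res=[]
        for a in np.arange(0,180,5):
            u=np.array([np.cos(np.radians(a)),np.sin(np.radians(a))]); q=hull@u; res.append(q.max()-q.min())
        res=np.array(res); print(n,st[i],np.round(P.mean(0)),"max %.0f at %d  min %.0f at %d"%(res.max(),res.argmax()*5,res.min(),res.argmin()*5))
        # moment-based
        C=np.cov(P.T); w,v=np.linalg.eigh(C); print("  moment axes",np.round(4*np.sqrt(w),1),"ang",np.degrees(np.arctan2(v[1,1],v[0,1])).round())
# tub corners: rim line detection crude: bright/gray mask? red clips
im=manip.get_image("top"); hsv=cv2.cvtColor(im["frame"],cv2.COLOR_BGR2HSV)
m=cv2.inRange(hsv,(0,140,60),(8,255,255))|cv2.inRange(hsv,(172,140,60),(180,255,255))
N,lab,st,c=cv2.connectedComponentsWithStats(m)
for i in range(1,N):
    if st[i,4]>30: print(st[i],c[i].round(1),atz(im,(c[i][1],c[i][0]),115).round())
f=im["frame"]
cv2.imwrite("pics/tub.png",np.hstack([cv2.resize(f[115:215,265:365],None,fx=4,fy=4,interpolation=cv2.INTER_CUBIC),cv2.resize(f[120:220,140:240],None,fx=4,fy=4,interpolation=cv2.INTER_CUBIC)]))
```

```text
top [395 213  17  22 275] [ 413. -378.] max 69 at 15  min 51 at 90
  moment axes [52.5 67.4] ang -169.0
top [447 212  24  28 486] [ 404. -553.] max 90 at 160  min 71 at 45
  moment axes [71.7 87.1] ang 154.0
top [346 225  28  23 471] [ 376. -239.] max 90 at 70  min 70 at 135
  moment axes [69.3 86.8] ang 62.0
scene [311 244  22  23 403] [ 383. -235.] max 121 at 50  min 70 at 130
  moment axes [ 72.9 126.2] ang -139.0
scene [355 259  19  19 261] [ 412. -380.] max 93 at 25  min 54 at 110
  moment axes [55.8 94.2] ang -154.0
scene [400 278  27  26 548] [ 413. -550.] max 115 at 20  min 76 at 115
  moment axes [ 77.  116.2] ang -166.0
[317  66  61  15 450] [347.3  72.1] [ 880. -207.  115.]
[169  69  20   6  84] [178.2  71.2] [890. 315. 115.]
[180  97  13  13 147] [185.9 102.8] [790. 290. 115.]
[346 155   7  11  55] [349.3 160.1] [ 605. -207.  115.]
[268 161   9  10  75] [271.7 165.6] [591.  28. 115.]
[406 179  21  20 203] [415.1 190. ] [ 511. -404.  115.]
[  230   256   342   144 18786] [382.9 342.4] [  63. -295.  115.]
```

View pics/tub.png

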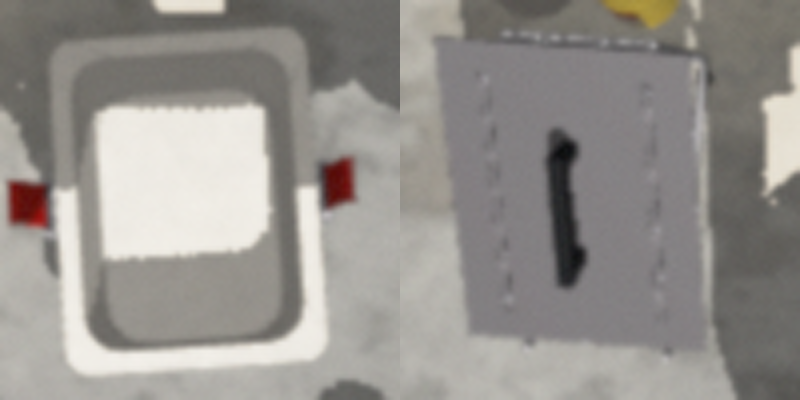

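```bash
cat > fit.py <<'E'
from h import *
from scipy.optimize import least_squares
im=manip.get_image("top"); sc=manip.get_image("scene")
B=np.array([[0,1,0],[-1,0,0],[0,0,1.]]).T  # columns: tub x=-Y, y=+X
B=np.array([[0,1,0],[-1,0,0],[0,0,1.]])
def cr(L,off,k): return np.array([[off[0]+y/k,off[1]+x/k] for x,y in L])
tub=cr([(48,32),(308,22),(72,380),(330,364)],(115,265),4)
def tubR(a): return R.from_euler('z',a).as_matrix()@B
cor=np.array([[-100.5,130.5,90],[100.5,130.5,90],[-100.5,-130.5,90],[100.5,-130.5,90]])
cor_in=cor
f=lambda p:(proj(im,cor@tubR(p[2]).T+[p[0],p[1],0])-tub).ravel()
r=least_squares(f,[600,-90,0]); print("tub",r.x.round(3),np.degrees(r.x[2]).round(2),"res",r.fun.round(1))
lt=cr([(35,37),(308,58),(70,333),(310,350)],(120,140),4)
ls=cr([(180,98),(245,125),(108,207),(160,245)],(100,180),2.4)
pc=np.array([[-94,126,13],[94,126,13],[-94,-126,13],[94,-126,13]])
def lidR(a): return R.from_euler('z',a).as_matrix()@B@R.from_euler('x',35,degrees=True).as_matrix()
g=lambda p:np.r_[(proj(im,pc@lidR(p[3]).T+p[:3])-lt).ravel(),0.3*(proj(sc,pc@lidR(p[3]).T+p[:3])-ls).ravel()]
q=least_squares(g,[600,300,90,0]); print("lid",q.x.round(3),np.degrees(q.x[3]).round(2),"res",q.fun.round(1))
h=lidR(q.x[3])@[0,0,45]+q.x[:3]; print("handle",h.round(1), "proj",proj(im,h).round(1),proj(sc,h).round(1))
print("z axis",lidR(q.x[3])[:,2])
for n,i in (("top",im),("scene",sc)):
    print(n,[np.round(r["pixel"],1) for r in manip.look_for("lid_handle",i)[:1]])
E
python3 fit.py
```

```text
tub [ 5.96894e+02 -9.46110e+01  4.60000e-02] 2.66 res [ 2.   0.6  0.6  0.1 -1.3 -0.9 -1.3  0.2]
lid [ 5.89619e+02  2.89774e+02  1.01071e+02 -1.03000e-01] -5.88 res [-0.5  1.7 -0.3 -2.3 -0.1  0.9  0.8  0.  -0.2 -0.1  0.1  0.5 -0.4 -1.9
 -0.5 -0.1]
handle [563.9 292.4 137.9] proj [[174.9 182.2]] [[164.4 246.7]]
z axis [-0.57055757  0.05877066  0.81915204]
top [array([165.1, 182.6])]
scene []
```

```bash
cat > to.py <<'E'
import sys
from h import *
# usage: to.py x y z closing_angle_deg(world dir of tool y, mod 180)
def delta(p,ang=None,s=None):
    s=s or manip.read_state(); T=toolpose(s)
    d=T[:3,:3].T@(np.array(p)-T[:3,3])
    cur=np.degrees(np.arctan2(T[1,1],T[0,1])); yaw=0
    if ang is not None:
        dw=(ang-cur+90)%180-90; yaw=-dw   # tool z down
    return d/1000,np.radians(yaw),cur
if __name__=="__main__":
    a=[float(v) for v in sys.argv[1:]]
    s=manip.read_state(); d,y,c=delta(a[:3],a[3] if len(a)>3 else None,s)
    print("t",round(s["time"],2),"tcp",s["eef_pos"].round(1),"cur",round(c,1),"j",s["joints"].round(2),"F",s["wrist_force"].round(1),"w",round(s["width"],1))
    print("shift",d.round(4),"yaw",round(y,3))
    print("R",toolpose(s)[:3,:3].round(3).tolist())
E
python3 to.py 413 -379 10 103
python3 to.py 597 -95 200 92.7
```

```text
t 1.25 tcp [ 257.  -569.7  222.5] cur -65.7 j [-1.27  0.22  1.53  0.    1.39 -0.13] F [-0.6  0.6  0.1] w 87.2
shift [ 0.2206 -0.1097  0.2125] yaw 0.197
R [[0.912, 0.411, 0.0], [0.411, -0.912, 0.0], [0.0, 0.0, -1.0]]
t 1.25 tcp [ 257.  -569.7  222.5] cur -65.7 j [-1.27  0.22  1.53  0.    1.39 -0.13] F [-0.6  0.6  0.1] w 87.2
shift [ 0.5051 -0.2929  0.0225] yaw 0.377
R [[0.912, 0.411, 0.0], [0.411, -0.912, 0.0], [0.0, 0.0, -1.0]]
```

The manual's scale: turns go in shares of 90 degrees. Converting my numbers, 0.197 rad is 0.1254.

>>> step_arm([
  {"claw":0.087,"tx":0.044,"ty":-0.022,"tz":0,"yaw":0.0318},
  {"claw":0.087,"tx":0.088,"ty":-0.044,"tz":0.01,"yaw":0.0637},
  {"claw":0.087,"tx":0.132,"ty":-0.066,"tz":0.03,"yaw":0.0955},
  {"claw":0.087,"tx":0.176,"ty":-0.088,"tz":0.06,"yaw":0.1254},
  {"claw":0.087,"tx":0.22,"ty":-0.11,"tz":0.09,"yaw":0.1254},
  {"claw":0.087,"tx":0.2206,"ty":-0.1097,"tz":0.12,"yaw":0.1254},
  {"claw":0.087,"tx":0.2206,"ty":-0.1097,"tz":0.15,"yaw":0.1254},
  {"claw":0.087,"tx":0.2206,"ty":-0.1097,"tz":0.18,"yaw":0.1254},
  {"claw":0.087,"tx":0.2206,"ty":-0.1097,"tz":0.205,"yaw":0.1254},
  {"claw":0.087,"tx":0.2206,"ty":-0.1097,"tz":0.2125,"yaw":0.1254},
], grip_force=12)

```text
time: 2.25
eef_pos: [411.5, -376.9, 7.0]
eef_rot: [-3.117, -0.355, 0.005]
wrist_force: [0.1, 1.0, -0.3]
width: 86.9
gripper_force: 0.0
```

```bash
python3 to.py 413 -379 10 103
```

```text
t 2.25 tcp [ 411.5 -376.9    7. ] cur -77.0 j [-0.88  0.32  1.84 -0.    0.98  0.46] F [ 0.1  1.  -0.3] w 86.9
shift [ 0.001   0.0023 -0.003 ] yaw 0.0
R [[0.974, 0.225, -0.003], [0.225, -0.974, 0.004], [-0.002, -0.005, -1.0]]
```

>>> step_arm([
  {"claw":0.05,"tx":0.001,"ty":0.002,"tz":-0.003,"yaw":0},
  {"claw":0.05,"tx":0.001,"ty":0.002,"tz":-0.003,"yaw":0},
  {"claw":0.05,"tx":0.001,"ty":0.002,"tz":-0.003,"yaw":0},
  {"claw":0.05,"tx":0.001,"ty":0.002,"tz":-0.003,"yaw":0},
  {"claw":0.05,"tx":0.001,"ty":0.002,"tz":-0.003,"yaw":0},
  {"claw":0.05,"tx":0.001,"ty":0.002,"tz":-0.015,"yaw":0},
  {"claw":0.05,"tx":0.001,"ty":0.002,"tz":-0.045,"yaw":0},
  {"claw":0.05,"tx":0.001,"ty":0.002,"tz":-0.085,"yaw":0},
  {"claw":0.05,"tx":0.001,"ty":0.002,"tz":-0.125,"yaw":0},
  {"claw":0.05,"tx":0.001,"ty":0.002,"tz":-0.165,"yaw":0},
], grip_force=12)

```text
time: 3.25
eef_pos: [414.2, -380.5, 177.4]
eef_rot: [3.121, 0.355, 0.0]
wrist_force: [0.3, 0.3, -0.6]
width: 55.4
gripper_force: 12.0
```

```bash
python3 to.py 597 -95 195 2.7
python3 - <<'E'
from h import *
im=manip.get_image("wrist"); cv2.imwrite("pics/w1.png",im["frame"]); print(im["K"],im["mount"])
E
```

```text
t 3.25 tcp [ 414.2 -380.5  177.4] cur -77.0 j [-0.88  0.11  1.74 -0.    1.29  0.46] F [ 0.3  0.3 -0.6] w 55.4
shift [ 0.2424 -0.2371 -0.0177] yaw -1.391
R [[0.974, 0.225, 0.0], [0.225, -0.974, -0.0], [0.0, 0.0, -1.0]]
[[285.86813935   0.         319.90797545]
 [  0.         285.86813935 193.51632436]
 [  0.           0.           1.        ]] [[ 6.15589359e-06  9.64181935e-01  2.65241768e-01  7.11738737e+01]
 [ 9.99998777e-01 -4.20756121e-04  1.50628451e-03  6.69193335e-01]
 [ 1.56393441e-03  2.65241434e-01 -9.64180759e-01 -1.63147303e+02]
 [ 0.00000000e+00  0.00000000e+00  0.00000000e+00  1.00000000e+00]]
```

To row units: -1.391 rad is -0.8855.

>>> step_arm([
  {"claw":0.05,"tx":0,"ty":0,"tz":-0.018,"yaw":-0.0885},
  {"claw":0.05,"tx":0.027,"ty":-0.026,"tz":-0.018,"yaw":-0.177},
  {"claw":0.05,"tx":0.054,"ty":-0.053,"tz":-0.018,"yaw":-0.2655},
  {"claw":0.05,"tx":0.081,"ty":-0.079,"tz":-0.018,"yaw":-0.354},
  {"claw":0.05,"tx":0.108,"ty":-0.105,"tz":-0.018,"yaw":-0.4425},
  {"claw":0.05,"tx":0.135,"ty":-0.132,"tz":-0.018,"yaw":-0.5309},
  {"claw":0.05,"tx":0.162,"ty":-0.158,"tz":-0.018,"yaw":-0.6194},
  {"claw":0.05,"tx":0.189,"ty":-0.185,"tz":-0.018,"yaw":-0.7079},
  {"claw":0.05,"tx":0.216,"ty":-0.211,"tz":-0.018,"yaw":-0.7964},
  {"claw":0.05,"tx":0.2424,"ty":-0.2371,"tz":-0.018,"yaw":-0.8855},
])

```text
time: 4.3
eef_pos: [597.9, -93.8, 193.7]
eef_rot: [2.161, 2.279, 0.0]
wrist_force: [0.4, -1.2, -1.2]
width: 55.3
gripper_force: 12.0
```

```bash
python3 to.py 597 -95 28 2.7
python3 - <<'E'
from h import *
s=manip.read_state(); im=manip.get_image("wrist"); cv2.imwrite("pics/w2.png",im["frame"])
P=toolpose(s)@im["mount"]
for n,p in [("tubc",[597,-95,90]),("corn",[0,0,0])][:1]: print(proj(im,p,P))
Rt=R.from_euler('z',2.66,degrees=True).as_matrix()@np.array([[0,1,0],[-1,0,0],[0,0,1.]])
f=im["frame"].copy()
for hx,hy in [(100.5,130.5),(75.5,99)]:
    c=np.array([[-hx,hy,90],[hx,hy,90],[hx,-hy,90],[-hx,-hy,90]])@Rt.T+[597,-94.6,0]
    q=proj(im,c,P); cv2.polylines(f,[np.round(q[:,::-1]).astype(int)],True,(0,0,255) ,1)
cv2.imwrite("pics/w2o.png",f)
E
```

```text
t 4.3 tcp [597.9 -93.8 193.7] cur 3.0 j [-0.29  0.19  1.61 -0.    1.33 -0.34] F [ 0.4 -1.2 -1.2] w 55.3
shift [-0.0011 -0.0011  0.1657] yaw 0.006
R [[-0.053, 0.999, 0.001], [0.999, 0.053, -0.0], [-0.0, 0.001, -1.0]]
[[193.28794026 320.09624226]]
```

View pics/w2o.png

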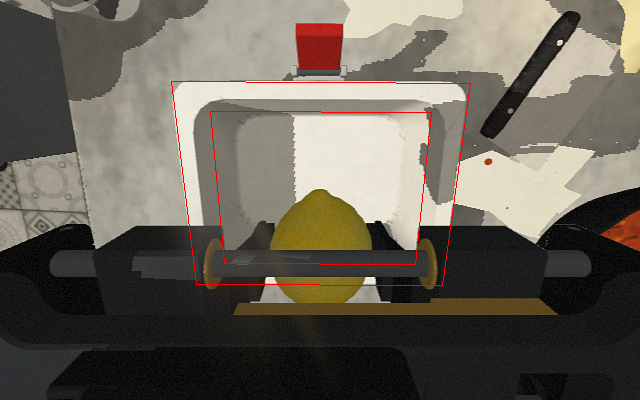

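The overlay of my tub estimate matches the rim in the wrist view (outer edge near cols 172–470, row 82), with the far clip at (47,320). Now lower and release the lemon.

>>> step_arm([
  {"claw":0.05,"tx":-0.001,"ty":-0.001,"tz":0.035,"yaw":0},
  {"claw":0.05,"tx":-0.001,"ty":-0.001,"tz":0.075,"yaw":0},
  {"claw":0.05,"tx":-0.001,"ty":-0.001,"tz":0.115,"yaw":0},
  {"claw":0.05,"tx":-0.001,"ty":-0.001,"tz":0.145,"yaw":0},
  {"claw":0.05,"tx":-0.001,"ty":-0.001,"tz":0.16,"yaw":0},
  {"claw":0.05,"tx":-0.001,"ty":-0.001,"tz":0.166,"yaw":0},
  {"claw":0.05,"tx":-0.001,"ty":-0.001,"tz":0.166,"yaw":0},
  {"claw":0.075,"tx":-0.001,"ty":-0.001,"tz":0.166,"yaw":0},
  {"claw":0.08,"tx":-0.001,"ty":-0.001,"tz":0.166,"yaw":0},
  {"claw":0.08,"tx":-0.001,"ty":-0.001,"tz":0.166,"yaw":0},
])

```text
time: 5.35
eef_pos: [597.6, -96.6, 28.8]
eef_rot: [2.167, 2.271, 0.002]
wrist_force: [-0.3, -0.5, 0.3]
width: 72.2
gripper_force: 0.0
```

```bash
python3 to.py 597 -95 270 2.7
```

```text
t 5.35 tcp [597.6 -96.6  28.8] cur 2.7 j [-0.29  0.38  1.72  0.    1.04 -0.34] F [-0.3 -0.5  0.3] w 72.2
shift [ 1.400e-03  1.000e-04 -2.412e-01] yaw -0.0
R [[-0.047, 0.999, 0.003], [0.999, 0.047, -0.001], [-0.001, 0.003, -1.0]]
```

To row units: -0.84 rad is -0.5348.

>>> step_arm([
  {"claw":0.08,"tx":0.001,"ty":0,"tz":-0.02,"yaw":0},
  {"claw":0.08,"tx":0.001,"ty":0,"tz":-0.06,"yaw":0},
  {"claw":0.08,"tx":0.001,"ty":0,"tz":-0.11,"yaw":0},
  {"claw":0.08,"tx":0.001,"ty":0,"tz":-0.155,"yaw":0},
  {"claw":0.08,"tx":0.001,"ty":0,"tz":-0.2,"yaw":-0.0891},
  {"claw":0.08,"tx":0.045,"ty":-0.002,"tz":-0.22,"yaw":-0.1783},
  {"claw":0.08,"tx":0.09,"ty":-0.004,"tz":-0.24,"yaw":-0.2674},
  {"claw":0.06,"tx":0.135,"ty":-0.006,"tz":-0.25,"yaw":-0.3565},
  {"claw":0.06,"tx":0.18,"ty":-0.008,"tz":-0.25,"yaw":-0.4456},
  {"claw":0.06,"tx":0.225,"ty":-0.01,"tz":-0.25,"yaw":-0.5348},
])

```text
time: 6.35
eef_pos: [575.9, 129.8, 279.0]
eef_rot: [1.044, 2.96, 0.002]
wrist_force: [0.1, -0.6, 0.2]
width: 64.3
gripper_force: 0.0
```

```bash
python3 to.py 564 292 280 84.1
```

```text
t 6.35 tcp [575.9 129.8 279. ] cur 51.1 j [ 0.09  0.1   1.55  0.    1.48 -0.8 ] F [ 0.1 -0.6  0.2] w 64.3
shift [ 0.111   0.1189 -0.001 ] yaw -0.575
R [[-0.779, 0.627, 0.003], [0.627, 0.779, 0.0], [-0.002, 0.002, -1.0]]
```

To row units: -0.575 rad is -0.3661.

>>> step_arm([
  {"claw":0.05,"tx":0.03,"ty":0.032,"tz":0,"yaw":-0.0891},
  {"claw":0.05,"tx":0.06,"ty":0.064,"tz":0,"yaw":-0.1783},
  {"claw":0.05,"tx":0.085,"ty":0.092,"tz":0,"yaw":-0.2674},
  {"claw":0.05,"tx":0.105,"ty":0.112,"tz":0,"yaw":-0.331},
  {"claw":0.05,"tx":0.111,"ty":0.119,"tz":0,"yaw":-0.3661},
  {"claw":0.05,"tx":0.111,"ty":0.119,"tz":0,"yaw":-0.3661},
  {"claw":0.05,"tx":0.111,"ty":0.119,"tz":0,"yaw":-0.3661},
  {"claw":0.05,"tx":0.111,"ty":0.119,"tz":0,"yaw":-0.3661},
  {"claw":0.05,"tx":0.111,"ty":0.119,"tz":0,"yaw":-0.3661},
  {"claw":0.05,"tx":0.111,"ty":0.119,"tz":0,"yaw":-0.3661},
])

```text
time: 7.35
eef_pos: [565.2, 289.6, 277.2]
eef_rot: [0.173, 3.137, 0.0]
wrist_force: [-0.3, -0.5, -0.1]
width: 50.1
gripper_force: 0.0
```

Run:
```python
from h import *
s=manip.read_state(); im=manip.get_image("wrist"); cv2.imwrite("pics/w3.png",im["frame"])
P=toolpose(s)@im["mount"]; np.savez("w3.npz",P=P,K=im["K"]); print(s["eef_pos"],s["joints"].round(2))
B=np.array([[0,1,0],[-1,0,0],[0,0,1.]])
Rl=R.from_euler('z',-.103).as_matrix()@B@R.from_euler('x',35,degrees=True).as_matrix()
f=im["frame"].copy()
for hx,hy,z in [(94,126,13),(7,55,53)]:
    c=np.array([[-hx,hy,z],[hx,hy,z],[hx,-hy,z],[-hx,-hy,z]])@Rl.T+[589.6,289.8,101]
    q=proj(im,c,P); print(q.round()); cv2.polylines(f,[np.round(q[:,::-1]).astype(int)],True,(0,0,255),1)
cv2.imwrite("pics/w3o.png",f)
```

```text
[565.1649713  289.63780685 277.20924667] [ 0.35  0.22  1.43 -0.    1.5  -1.11]
[[306. 414.]
 [308. 234.]
 [105. 252.]
 [104. 392.]]
[[232. 331.]
 [232. 317.]
 [136. 316.]
 [135. 329.]]
```

View pics/w3o.png

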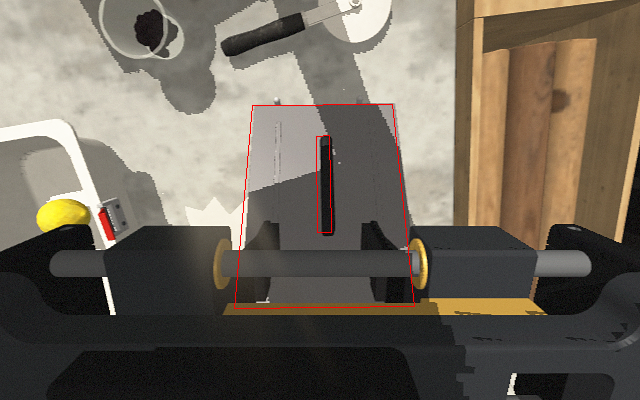

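Model outlines coincide with the plate and the handle (bar seen from about (137,324) to (235,328), i.e. 2–3 px to the right of the model). I correct for that and grasp.

```bash
python3 to.py 565 294.5 119 84.1
```

```text
t 7.4 tcp [565.1 289.8 277.2] cur 83.7 j [ 0.35  0.22  1.43 -0.    1.5  -1.11] F [-0.1 -0.3 -0. ] w 50.2
shift [0.0007 0.0047 0.1582] yaw -0.007
R [[-0.994, 0.11, 0.0], [0.11, 0.994, 0.0], [-0.0, 0.0, -1.0]]
```

>>> step_arm([
  {"claw":0.05,"tx":0,"ty":0.0045,"tz":0.02,"yaw":0},
  {"claw":0.05,"tx":0,"ty":0.0045,"tz":0.05,"yaw":0},
  {"claw":0.05,"tx":0,"ty":0.0045,"tz":0.08,"yaw":0},
  {"claw":0.05,"tx":0,"ty":0.0045,"tz":0.105,"yaw":0},
  {"claw":0.05,"tx":0,"ty":0.0045,"tz":0.125,"yaw":0},
  {"claw":0.05,"tx":0,"ty":0.0045,"tz":0.14,"yaw":0},
  {"claw":0.05,"tx":0,"ty":0.0045,"tz":0.15,"yaw":0},
  {"claw":0.05,"tx":0,"ty":0.0045,"tz":0.155,"yaw":0},
  {"claw":0.05,"tx":0,"ty":0.0045,"tz":0.158,"yaw":0},
  {"claw":0.04,"tx":0,"ty":0.0045,"tz":0.158,"yaw":0},
])

```text
time: 8.4
eef_pos: [565.7, 295.0, 119.5]
eef_rot: [0.171, 3.136, 0.0]
wrist_force: [0.9, 0.1, 0.1]
width: 46.9
gripper_force: 0.0
```

>>> step_arm([
  {"claw":0.025,"tx":0,"ty":0,"tz":0,"yaw":0},
  {"claw":0.018,"tx":0,"ty":0,"tz":0,"yaw":0},
  {"claw":0.01,"tx":0,"ty":0,"tz":0,"yaw":0},
  {"claw":0.01,"tx":0,"ty":0,"tz":0,"yaw":0},
  {"claw":0.01,"tx":0,"ty":0,"tz":0,"yaw":0},
  {"claw":0.01,"tx":0,"ty":0,"tz":0,"yaw":0},
  {"claw":0.01,"tx":0,"ty":0,"tz":0,"yaw":0},
  {"claw":0.01,"tx":0,"ty":0,"tz":0,"yaw":0},
  {"claw":0.01,"tx":0,"ty":0,"tz":0,"yaw":0},
  {"claw":0.01,"tx":0,"ty":0,"tz":0,"yaw":0},
], grip_force=40)

```text
time: 9.4
eef_pos: [565.9, 295.3, 119.6]
eef_rot: [0.171, 3.136, 0.002]
wrist_force: [3.3, 5.3, 2.8]
width: 13.5
gripper_force: 40.0
```

```bash
python3 to.py 565 294.5 119 84.1
```

```text
t 9.4 tcp [565.9 295.3 119.6] cur 83.8 j [ 0.36  0.34  1.58  0.    1.22 -1.1 ] F [3.3 5.3 2.8] w 13.5
shift [ 0.0008 -0.0009  0.0006] yaw -0.006
R [[-0.994, 0.109, 0.001], [0.109, 0.994, 0.001], [-0.001, 0.001, -1.0]]
```

>>> step_arm([
  {"claw":0.01,"tx":0.003,"ty":0,"tz":-0.0041,"yaw":0},
  {"claw":0.01,"tx":0.007,"ty":0,"tz":-0.01,"yaw":0},
  {"claw":0.01,"tx":0.0126,"ty":0,"tz":-0.018,"yaw":0},
  {"claw":0.01,"tx":0.0183,"ty":0,"tz":-0.0262,"yaw":0},
  {"claw":0.01,"tx":0.0241,"ty":0,"tz":-0.0344,"yaw":0},
  {"claw":0.01,"tx":0.0298,"ty":0,"tz":-0.0426,"yaw":0},
  {"claw":0.01,"tx":0.0356,"ty":0,"tz":-0.0508,"yaw":0},
  {"claw":0.01,"tx":0.0402,"ty":0,"tz":-0.0573,"yaw":0},
  {"claw":0.01,"tx":0.043,"ty":0,"tz":-0.075,"yaw":0},
  {"claw":0.01,"tx":0.043,"ty":0,"tz":-0.1,"yaw":0},
])

```text
time: 10.4
eef_pos: [520.9, 299.2, 218.2]
eef_rot: [-0.17, -3.134, 0.002]
wrist_force: [0.6, -0.7, -2.8]
width: 13.6
gripper_force: 40.0
```

```bash
python3 to.py 597 -95 300 92.7
python3 - <<'E'
from h import *
im=manip.get_image("wrist"); im2=manip.get_image("scene")
cv2.imwrite("pics/l1.png",np.vstack([cv2.resize(im["frame"],(480,300)),cv2.resize(im2["frame"][100:250,160:400],(480,300))]))
E
```

```text
t 10.4 tcp [520.9 299.2 218.2] cur 83.8 j [ 0.39  0.17  1.59  0.    1.38 -1.07] F [ 0.6 -0.7 -2.8] w 13.6
shift [-0.1181 -0.3838 -0.0815] yaw -0.156
R [[-0.994, 0.108, -0.003], [0.108, 0.994, -0.001], [0.003, -0.002, -1.0]]
```

View pics/l1.png

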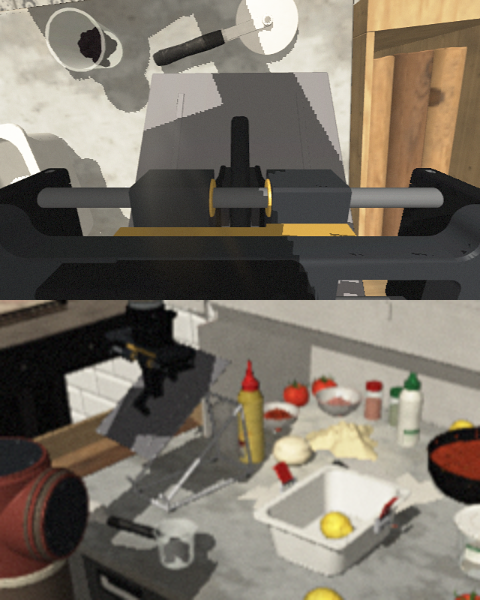

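Wrist view: lid is held by its bar and still tilted 35°, its near edge at about row 96 (cols 200–436, full-size pixels), handle end near row 155; the scene view shows it clear of the stand, and the lemon lying in the tub.

Run:
```python
from h import *
im=manip.get_image("wrist"); cv2.imwrite("pics/w4.png",im["frame"]); M=np.array(im["mount"])
g=cv2.cvtColor(im["frame"],cv2.COLOR_BGR2GRAY)
print("col 225",g[80:112,225]); print("col420",g[80:112,415]); print("handle col320",g[140:170,320])
def pts(tilt,off):
    # tool x = toward robot (-lid y horizontally), tool y = -lid x , tool z down
    Rl=np.array([[0,-1,0],[-1,0,0],[0,0,-1.]])@R.from_euler('x',tilt,degrees=True).as_matrix()
    L=np.array([[-94,-126,13],[94,-126,13],[0,-55,53]])-[0,off,45]
    return proj(im,L@Rl.T+[0,0,-19],M)
for t in (30,33,35,37,40): print(t,pts(t,0).round(1).tolist())
for o in (-5,5): print("off",o,pts(35,o).round(1).tolist())
```

```text
col 225 [106 116 119 110 119 120 124 129 129 136 133 136 136 136 135 128 233 231
 156 179 178 174 177 179 176 179 180 179 177 177 176 178]
col420 [224 222 225 226 223 223 226 226 221 220 216 209 209 205 205 204 161 170
 173 171 172 174 170 171 171 169 170 171 172 169 168 171]
handle col320 [87 88 92 88 89 88 90 82 86 88 93 91 88 90 96 36 23 20 27 31 32 23 30 31
 32 26 20 25 26 25]
30 [[88.8, 442.2], [88.8, 199.3], [154.5, 321.3]]
33 [[95.8, 439.0], [95.8, 202.4], [155.9, 321.3]]
35 [[100.5, 437.0], [100.5, 204.4], [156.9, 321.3]]
37 [[105.1, 435.2], [105.1, 206.2], [158.0, 321.3]]
40 [[112.0, 432.6], [112.0, 208.8], [159.8, 321.2]]
off -5 [[105.7, 437.9], [105.7, 203.5], [164.5, 321.3]]
off 5 [[95.4, 436.2], [95.3, 205.2], [149.4, 321.3]]
```

```bash
python3 to.py 556.7 -96.5 270 92.7
```

```text
t 10.55 tcp [523.9 300.2 221.4] cur 83.8 j [ 0.39  0.17  1.59 -0.    1.38 -1.07] F [ 0.5  0.3 -3.4] w 13.9
shift [-0.0759 -0.3907 -0.0492] yaw -0.156
R [[-0.994, 0.108, 0.004], [0.108, 0.994, 0.002], [-0.004, 0.002, -1.0]]
```

To row units: -0.156 rad is -0.0993.

>>> step_arm([
  {"claw":0.01,"tx":0,"ty":0,"tz":-0.02,"yaw":0},
  {"claw":0.01,"tx":0,"ty":-0.01,"tz":-0.04,"yaw":0},
  {"claw":0.01,"tx":-0.006,"ty":-0.03,"tz":-0.049,"yaw":-0.0127},
  {"claw":0.01,"tx":-0.012,"ty":-0.06,"tz":-0.049,"yaw":-0.0255},
  {"claw":0.01,"tx":-0.02,"ty":-0.1,"tz":-0.049,"yaw":-0.0382},
  {"claw":0.01,"tx":-0.028,"ty":-0.145,"tz":-0.049,"yaw":-0.0509},
  {"claw":0.01,"tx":-0.036,"ty":-0.19,"tz":-0.049,"yaw":-0.0637},
  {"claw":0.01,"tx":-0.045,"ty":-0.235,"tz":-0.049,"yaw":-0.0764},
  {"claw":0.01,"tx":-0.054,"ty":-0.28,"tz":-0.049,"yaw":-0.0891},
  {"claw":0.01,"tx":-0.063,"ty":-0.32,"tz":-0.049,"yaw":-0.0993},
])

```text
time: 11.55
eef_pos: [549.6, -27.5, 266.3]
eef_rot: [0.074, -3.139, -0.0]
wrist_force: [1.3, 0.6, -3.5]
width: 13.8
gripper_force: 40.0
```

```bash
python3 to.py 556.7 -96.5 195 92.7
```

```text
t 11.55 tcp [549.6 -27.5 266.3] cur 92.7 j [-0.19  0.02  1.67 -0.    1.46 -1.81] F [ 1.3  0.6 -3.5] w 13.8
shift [-0.004  -0.0693  0.0712] yaw 0.0
R [[-0.999, -0.047, -0.002], [-0.047, 0.999, 0.0], [0.002, 0.0, -1.0]]
```

>>> step_arm([
  {"claw":0.01,"tx":-0.002,"ty":-0.03,"tz":0,"yaw":0},
  {"claw":0.01,"tx":-0.003,"ty":-0.055,"tz":0.005,"yaw":0},
  {"claw":0.01,"tx":-0.004,"ty":-0.069,"tz":0.02,"yaw":0},
  {"claw":0.01,"tx":-0.004,"ty":-0.069,"tz":0.04,"yaw":0},
  {"claw":0.01,"tx":-0.004,"ty":-0.069,"tz":0.06,"yaw":0},
  {"claw":0.01,"tx":-0.004,"ty":-0.069,"tz":0.07,"yaw":0},
  {"claw":0.01,"tx":-0.004,"ty":-0.069,"tz":0.071,"yaw":0},
  {"claw":0.01,"tx":-0.004,"ty":-0.069,"tz":0.071,"yaw":0},
  {"claw":0.01,"tx":-0.004,"ty":-0.069,"tz":0.071,"yaw":0},
  {"claw":0.01,"tx":-0.004,"ty":-0.069,"tz":0.071,"yaw":0},
], grip_force=22)

```text
time: 12.55
eef_pos: [558.5, -94.2, 198.3]
eef_rot: [-0.075, 3.139, -0.001]
wrist_force: [0.2, -0.2, -3.8]
width: 13.6
gripper_force: 22.0
```

```bash
python3 to.py 556.7 -96.5 174 92.7
python3 - <<'E'
from h import *
T=[]
for i in range(2):
    s=manip.read_state(); im=manip.get_image("wrist"); T.append(s["eef_pos"])
print(T)
im2=manip.get_image("scene")
cv2.imwrite("pics/l2.png",np.vstack([cv2.resize(im["frame"],(480,300)),cv2.resize(im2["frame"][100:250,200:440],(480,300))])); cv2.imwrite("pics/w5.png",im["frame"])
g=cv2.cvtColor(im["frame"],cv2.COLOR_BGR2GRAY)
print("col 225",g[80:116,225]); print("col415",g[80:116,415]); print("h",g[140:170,320])
E
```

```text
t 12.55 tcp [558.5 -94.2 198.3] cur 92.7 j [-0.31  0.1   1.71 -0.    1.33 -1.92] F [ 0.2 -0.2 -3.8] w 13.6
shift [ 0.002  -0.0022  0.0243] yaw 0.0
R [[-0.999, -0.048, 0.002], [-0.048, 0.999, -0.001], [-0.002, -0.001, -1.0]]
[array([558.54496331, -94.1597178 , 198.31692191]), array([558.42611574, -94.17687502, 198.1826845 ])]
col 225 [ 96  91  91  93  93  90  92  86 164 160 158 159 154 216 223 221 222 227
 117 125 128 129 128 127 127 126 128 128 127 128 128 130 128 130 128 123]
col415 [165 161 163 159 159 159 160 162 159 162 164 157 157 227 227 234 123 124
 122 122 118 124 122 121 123 122 124 123 119 123 120 123 125 123 124 125]
h [124 124 125 125 125 127 127 125 125 124 125 128 123 126 135  26  27  37
  45  42  43  41  48  45  44  45  44  39  38  42]
```

View pics/l2.png

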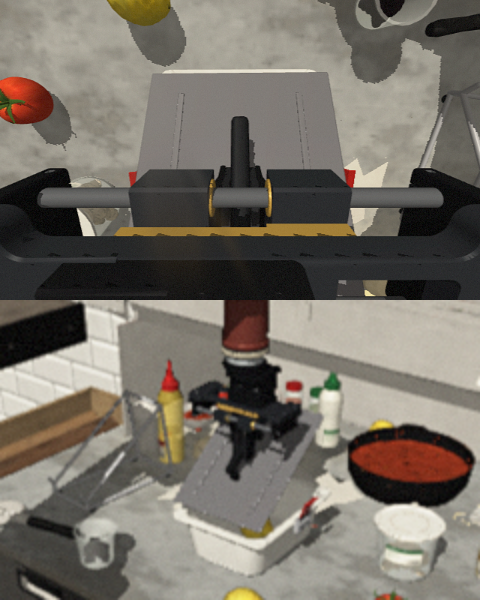

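The lid hangs centred over the tub (both centred near col 239 of the half view), tilted with the near edge just above the near rim. Check of the near rim's position:

Run:
```python
from h import *
im=manip.get_image("wrist"); s=manip.read_state(); P=toolpose(s)@im["mount"]
f=im["frame"]; g=cv2.cvtColor(f,cv2.COLOR_BGR2GRAY)
print(g[94,205:250]); print(g[94,395:440])
print(atz(im,(92.5,320),88,P), s["eef_pos"])
Rt=R.from_euler('z',2.66,degrees=True).as_matrix()@np.array([[0,1,0],[-1,0,0],[0,0,1.]])
for c in ([0,-130.5,88],[100.5,-110,90],[-100.5,-110,90]): print(proj(im,Rt@np.array(c)+[598,-94.6,0],P))
```

```text
[153 159 157 158 158 161 159 158 156 160 160 161 159 159 155 165 181 215
 233 230 224 224 225 222 209 203 217 223 221 224 222 221 221 222 220 221
 220 220 222 222 221 222 222 223 225]
[228 228 229 226 227 229 229 229 229 228 228 229 229 223 222 227 230 230
 227 226 230 229 229 225 184 158 159 162 165 166 164 164 158 162 164 164
 164 167 165 169 162 162 164 164 164]
[465.10855507 -98.98987036  88.        ] [558.05896987 -94.16250633 197.61497131]
[[ 95.36807146 318.02569394]]
[[118.74276031 208.28904671]]
[[118.93543501 427.65854323]]
```

>>> step_arm([
  {"claw":0.01,"tx":0.002,"ty":-0.001,"tz":0.008,"yaw":0},
  {"claw":0.01,"tx":0.0025,"ty":-0.001,"tz":0.016,"yaw":0},
  {"claw":0.01,"tx":0.0025,"ty":-0.001,"tz":0.022,"yaw":0},
  {"claw":0.01,"tx":0.0025,"ty":-0.001,"tz":0.0265,"yaw":0},
  {"claw":0.01,"tx":-0.001,"ty":-0.001,"tz":0.0295,"yaw":0},
  {"claw":0.01,"tx":-0.004,"ty":-0.001,"tz":0.0325,"yaw":0},
  {"claw":0.01,"tx":-0.007,"ty":-0.001,"tz":0.0355,"yaw":0},
  {"claw":0.01,"tx":-0.01,"ty":-0.001,"tz":0.0385,"yaw":0},
  {"claw":0.01,"tx":-0.0122,"ty":-0.001,"tz":0.041,"yaw":0},
  {"claw":0.01,"tx":-0.0122,"ty":-0.001,"tz":0.041,"yaw":0},
])

```text
time: 13.75
eef_pos: [570.1, -94.5, 155.6]
eef_rot: [0.074, -3.14, -0.0]
wrist_force: [-0.6, -0.4, -1.7]
width: 13.7
gripper_force: 22.0
```

```bash
cat > tilt.py <<'E'
from h import *
s=manip.read_state(); im=manip.get_image("wrist"); M=np.array(im["mount"])
g=cv2.cvtColor(im["frame"],cv2.COLOR_BGR2GRAY).astype(int)
print("tcp",s["eef_pos"].round(1),"F",s["wrist_force"].round(1),"tq",s["wrist_torque"].round(2),"w",s["width"].round(1))
for c in (300,260,380): 
    d=np.diff(g[30:180,c]); k=np.argsort(-abs(d))[:5]; print(c,[(30+i,d[i]) for i in sorted(k)])
d=np.diff(g[100:200,320]); print("h",[(100+i,d[i]) for i in np.argsort(d)[:3]])
def pts(tilt,off):
    Rl=np.array([[0,-1,0],[-1,0,0],[0,0,-1.]])@R.from_euler('x',tilt,degrees=True).as_matrix()
    return proj(im,(np.array([[0,-126,13],[0,-55,53]])-[0,off,45])@Rl.T+[0,0,-19],M)[:,0].round(1)
for t in (0,5,10,15,20,25,30): print(t,pts(t,0.5))
cv2.imwrite("pics/tl%d.png"%(s["time"]*100),im["frame"])
E
python3 tilt.py
```

```text
Traceback (most recent call last):
  File "tilt.py", line 4, in <module>
    print("tcp",s["eef_pos"].round(1),"F",s["wrist_force"].round(1),"tq",s["wrist_torque"].round(2),"w",s["width"].round(1))
                                                                                                        ^^^^^^^^^^^^^^^^
AttributeError: 'float' object has no attribute 'round'
```

```bash
sed -i 's/s\["width"\].round(1)/round(s["width"],1)/' tilt.py; python3 tilt.py
```

```text
tcp [570.  -94.5 155.7] F [-0.3 -0.7 -3.1] tq [-0.03  0.06  0.08] w 13.7
300 [(np.int64(59), np.int64(-7)), (np.int64(71), np.int64(59)), (np.int64(72), np.int64(-114)), (np.int64(73), np.int64(26)), (np.int64(96), np.int64(-7))]
260 [(np.int64(64), np.int64(-6)), (np.int64(71), np.int64(59)), (np.int64(72), np.int64(-71)), (np.int64(97), np.int64(-8)), (np.int64(133), np.int64(6))]
380 [(np.int64(36), np.int64(7)), (np.int64(52), np.int64(-7)), (np.int64(71), np.int64(54)), (np.int64(72), np.int64(-104)), (np.int64(73), np.int64(21))]
h [(np.int64(150), np.int64(-81)), (np.int64(149), np.int64(-24)), (np.int64(157), np.int64(-7))]
0 [ 14.6 154.7]
5 [ 27.2 152.4]
10 [ 39.7 151.1]
15 [ 52.1 150.6]
20 [ 64.4 151. ]
25 [ 76.4 152.1]
30 [ 88.4 153.9]
```

>>> step_arm([
  {"claw":0.01,"tx":-0.0044,"ty":0,"tz":0.0053,"yaw":0},
  {"claw":0.01,"tx":-0.0078,"ty":0,"tz":0.01,"yaw":0},
  {"claw":0.01,"tx":-0.0111,"ty":0,"tz":0.0147,"yaw":0},
  {"claw":0.01,"tx":-0.0141,"ty":0,"tz":0.0196,"yaw":0},
  {"claw":0.01,"tx":-0.0169,"ty":0,"tz":0.0246,"yaw":0},
  {"claw":0.01,"tx":-0.0189,"ty":0,"tz":0.0287,"yaw":0},
  {"claw":0.01,"tx":-0.0209,"ty":0,"tz":0.0329,"yaw":0},
  {"claw":0.01,"tx":-0.0226,"ty":0,"tz":0.0371,"yaw":0},
  {"claw":0.01,"tx":-0.0243,"ty":0,"tz":0.0414,"yaw":0},
  {"claw":0.01,"tx":-0.0243,"ty":0,"tz":0.0414,"yaw":0},
])

```text
time: 14.85
eef_pos: [593.9, -93.2, 113.7]
eef_rot: [0.074, -3.14, -0.001]
wrist_force: [-0.8, -0.2, -2.6]
width: 13.4
gripper_force: 22.0
```

```bash
python3 tilt.py
```

```text
tcp [593.9 -93.2 113.7] F [-0.8 -0.2 -2.6] tq [-0.02  0.07  0.06] w 13.4
300 [(np.int64(77), np.int64(-6)), (np.int64(78), np.int64(6)), (np.int64(101), np.int64(6)), (np.int64(153), np.int64(-7)), (np.int64(154), np.int64(6))]
260 [(np.int64(60), np.int64(6)), (np.int64(107), np.int64(-6)), (np.int64(145), np.int64(-7)), (np.int64(161), np.int64(7)), (np.int64(175), np.int64(-8))]
380 [(np.int64(55), np.int64(6)), (np.int64(75), np.int64(7)), (np.int64(83), np.int64(-8)), (np.int64(87), np.int64(-7)), (np.int64(88), np.int64(9))]
h [(np.int64(148), np.int64(-105)), (np.int64(194), np.int64(-12)), (np.int64(172), np.int64(-7))]
0 [ 14.6 154.7]
5 [ 27.2 152.4]
10 [ 39.7 151.1]
15 [ 52.1 150.6]
20 [ 64.4 151. ]
25 [ 76.4 152.1]
30 [ 88.4 153.9]
```

>>> step_arm([
  {"claw":0.01,"tx":-0.001,"ty":0,"tz":0.002,"yaw":0},
  {"claw":0.01,"tx":-0.0015,"ty":0,"tz":0.004,"yaw":0},
  {"claw":0.01,"tx":-0.002,"ty":0,"tz":0.006,"yaw":0},
  {"claw":0.01,"tx":-0.0025,"ty":0,"tz":0.007,"yaw":0},
  {"claw":0.01,"tx":-0.0025,"ty":0,"tz":0.007,"yaw":0},
  {"claw":0.01,"tx":-0.0025,"ty":0,"tz":0.007,"yaw":0},
  {"claw":0.01,"tx":-0.0025,"ty":0,"tz":0.007,"yaw":0},
  {"claw":0.01,"tx":-0.0025,"ty":0,"tz":0.007,"yaw":0},
  {"claw":0.01,"tx":-0.0025,"ty":0,"tz":0.007,"yaw":0},
  {"claw":0.01,"tx":-0.0025,"ty":0,"tz":0.007,"yaw":0},
])

```text
time: 15.9
eef_pos: [596.8, -93.3, 107.7]
eef_rot: [-0.074, 3.141, 0.0]
wrist_force: [-0.2, -0.5, -1.7]
width: 13.8
gripper_force: 22.0
```

```bash
sed -i 's/30:180,c/0:180,c/; s/(30+i,d\[i\])/(int(i),int(d[i]))/' tilt.py; python3 tilt.py
python3 - <<'E'
from h import *
s=manip.read_state(); a=cv2.imread("pics/tl%d.png"%(s["time"]*100-5)) if 0 else manip.get_image("wrist")["frame"]
im2=manip.get_image("scene"); t=manip.get_image("top")
cv2.imwrite("pics/l3.png",np.hstack([np.vstack([cv2.resize(a,(480,300)),cv2.resize(im2["frame"][130:260,240:448],(480,300))]),cv2.resize(t["frame"][110:220,255:370],(315,300))if 0 else np.zeros((600,1,3),np.uint8)]))
E
```

```text
tcp [596.8 -93.3 107.7] F [-0.2 -0.5 -1.7] tq [0.1  0.11 0.02] w 13.8
300 [(6, 34), (7, 21), (11, 9), (12, -114), (13, -8)]
260 [(6, 20), (7, 41), (12, -110), (13, -11), (52, 8)]
380 [(6, 59), (7, 10), (12, -111), (13, -9), (14, -9)]
h [(np.int64(148), np.int64(-110)), (np.int64(184), np.int64(-8)), (np.int64(168), np.int64(-8))]
0 [ 14.6 154.7]
5 [ 27.2 152.4]
10 [ 39.7 151.1]
15 [ 52.1 150.6]
20 [ 64.4 151. ]
25 [ 76.4 152.1]
30 [ 88.4 153.9]
```

View pics/l3.png

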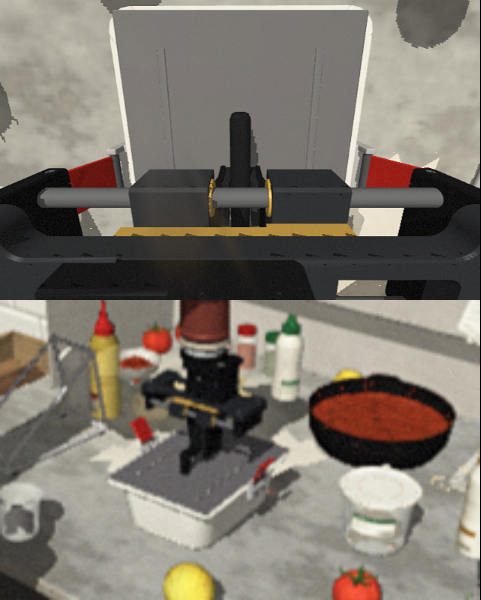

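The lid is level, the white rim shows evenly around it (left cols 109–113, right 367–371, near rows 6–12). I'll press 2 mm lightly, then release.

>>> step_arm([
  {"claw":0.01,"tx":0,"ty":0,"tz":0.001,"yaw":0},
  {"claw":0.01,"tx":0,"ty":0,"tz":0.0015,"yaw":0},
  {"claw":0.01,"tx":0,"ty":0,"tz":0.002,"yaw":0},
  {"claw":0.01,"tx":0,"ty":0,"tz":0.002,"yaw":0},
  {"claw":0.01,"tx":0,"ty":0,"tz":0.002,"yaw":0},
  {"claw":0.01,"tx":0,"ty":0,"tz":0.002,"yaw":0},
  {"claw":0.01,"tx":0,"ty":0,"tz":0.002,"yaw":0},
  {"claw":0.01,"tx":0,"ty":0,"tz":0.002,"yaw":0},
  {"claw":0.01,"tx":0,"ty":0,"tz":0.002,"yaw":0},
  {"claw":0.01,"tx":0,"ty":0,"tz":0.002,"yaw":0},
])

```text
time: 17.1
eef_pos: [597.1, -93.3, 106.7]
eef_rot: [-0.074, 3.14, -0.0]
wrist_force: [-3.2, 0.5, 5.6]
width: 13.5
gripper_force: 22.0
```

>>> step_arm([
  {"claw":0.03,"tx":0,"ty":0,"tz":0,"yaw":0},
  {"claw":0.04,"tx":0,"ty":0,"tz":0,"yaw":0},
  {"claw":0.045,"tx":0,"ty":0,"tz":0,"yaw":0},
  {"claw":0.045,"tx":0,"ty":0,"tz":0,"yaw":0},
  {"claw":0.045,"tx":0,"ty":0,"tz":-0.01,"yaw":0},
  {"claw":0.045,"tx":0,"ty":0,"tz":-0.03,"yaw":0},
  {"claw":0.045,"tx":0,"ty":0,"tz":-0.06,"yaw":0},
  {"claw":0.03,"tx":0,"ty":0,"tz":-0.09,"yaw":0},
  {"claw":0.01,"tx":0,"ty":0,"tz":-0.12,"yaw":0},
  {"claw":0.0,"tx":0,"ty":0,"tz":-0.14,"yaw":0},
])

```text
time: 18.1
eef_pos: [597.7, -93.5, 249.3]
eef_rot: [-0.074, 3.137, -0.002]
wrist_force: [-0.3, 0.0, 0.7]
width: 28.4
gripper_force: 0.0
```

```bash
cat > look.py <<'E'
import sys
from h import *
s=manip.read_state(); im=manip.get_image("wrist"); P=toolpose(s)@im["mount"]; t=manip.get_image("top")
print(s["time"],s["eef_pos"].round(1),s["joints"].round(2))
f=im["frame"].copy()
Rt=R.from_euler('z',2.66,degrees=True).as_matrix()@np.array([[0,1,0],[-1,0,0],[0,0,1.]]); O=np.array([597,-93.6,0])
for hx,hy,z,c in [(100.5,130.5,90,(0,0,255)),(94,126,103-9+4-4+0,(255,0,0))]:
    q=proj(im,np.array([[-hx,hy,z],[hx,hy,z],[hx,-hy,z],[-hx,-hy,z]])@Rt.T+O,P); cv2.polylines(f,[np.round(q[:,::-1]).astype(int)],True,c,1)
for x in (107,-107):
    q=proj(im,np.array([[x,-17,97.5],[x,17,97.5]])@Rt.T+O,P); cv2.polylines(f,[np.round(q[:,::-1]).astype(int)],False,(0,255,0),1)
cv2.imwrite("pics/%s.png"%sys.argv[1],np.hstack([cv2.resize(f,(480,300)),cv2.resize(t["frame"][110:220,255:370],(313,300),interpolation=cv2.INTER_CUBIC)]))
E
python3 look.py l4
```

```text
18.1 [597.7 -93.5 249.3] [-0.29  0.15  1.55  0.    1.43 -1.9 ]
```

View pics/l4.png

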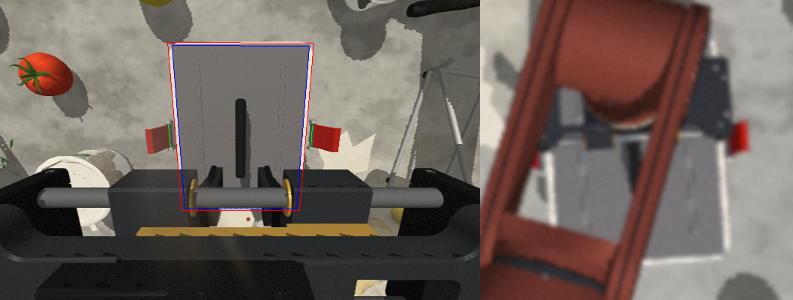

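The overlays (rim red, plate blue, hinges green) sit on the real edges: the lid is seated squarely, and the clips lean outward at (148,140) and (335,137). Now clip_a (left in the view).

>>> step_arm([
  {"claw":0.0,"tx":0,"ty":-0.03,"tz":0,"yaw":0},
  {"claw":0.0,"tx":0,"ty":-0.075,"tz":0,"yaw":0},
  {"claw":0.0,"tx":0,"ty":-0.12,"tz":0,"yaw":0},
  {"claw":0.0,"tx":0,"ty":-0.155,"tz":0.01,"yaw":0},
  {"claw":0.0,"tx":0,"ty":-0.168,"tz":0.035,"yaw":0},
  {"claw":0.0,"tx":0,"ty":-0.168,"tz":0.07,"yaw":0},
  {"claw":0.0,"tx":0,"ty":-0.168,"tz":0.105,"yaw":0},
  {"claw":0.0,"tx":0,"ty":-0.168,"tz":0.125,"yaw":0},
  {"claw":0.0,"tx":0,"ty":-0.168,"tz":0.132,"yaw":0},
  {"claw":0.0,"tx":0,"ty":-0.168,"tz":0.132,"yaw":0},
])

```text
time: 19.2
eef_pos: [603.6, -260.4, 111.7]
eef_rot: [0.074, -3.138, -0.003]
wrist_force: [0.2, 0.0, -0.4]
width: 0.2
gripper_force: 0.0
```

```bash
cat > tub.py <<'E'
from h import *
for i in range(1):
    s=manip.read_state(); T=toolpose(s)
    Rt=R.from_euler('z',2.66,degrees=True).as_matrix()@np.array([[0,1,0],[-1,0,0],[0,0,1.]])
    print("t",round(s["time"],2),"tub xyz",(Rt.T@(s["eef_pos"]-[597,-93.6,0])).round(1),"F tub",(Rt.T@s["wrist_force"]).round(1),"w",round(s["width"],1),"j6",s["joints"][5].round(2))
E
python3 tub.py
```

```text
t 19.2 tub xyz [167.   -1.1 111.7] F tub [-0.   0.2 -0.4] w 0.2 j6 -2.15
```

>>> step_arm([
  {"claw":0.0,"tx":0,"ty":0.015,"tz":-0.0025,"yaw":0},
  {"claw":0.0,"tx":0,"ty":0.025,"tz":-0.0035,"yaw":0},
  {"claw":0.0,"tx":0,"ty":0.031,"tz":-0.0075,"yaw":0},
  {"claw":0.0,"tx":0,"ty":0.036,"tz":-0.0105,"yaw":0},
  {"claw":0.0,"tx":0,"ty":0.041,"tz":-0.0115,"yaw":0},
  {"claw":0.0,"tx":0,"ty":0.046,"tz":-0.012,"yaw":0},
  {"claw":0.0,"tx":0,"ty":0.05,"tz":-0.0115,"yaw":0},
  {"claw":0.0,"tx":0,"ty":0.054,"tz":-0.0105,"yaw":0},
  {"claw":0.0,"tx":0,"ty":0.0575,"tz":-0.009,"yaw":0},
  {"claw":0.0,"tx":0,"ty":0.061,"tz":-0.007,"yaw":0},
])

```text
time: 20.2
eef_pos: [601.7, -199.8, 120.3]
eef_rot: [0.074, -3.14, -0.001]
wrist_force: [0.5, -2.5, 4.7]
width: 0.5
gripper_force: 2.5
```

```bash
python3 tub.py
```

```text
t 20.2 tub xyz [106.3  -0.2 120.3] F tub [2.5 0.4 4.7] w 0.5 j6 -2.06
```

>>> step_arm([
  {"claw":0.0,"tx":0,"ty":0.003,"tz":0.003,"yaw":0},
  {"claw":0.0,"tx":0,"ty":0.006,"tz":0.006,"yaw":0},
  {"claw":0.0,"tx":0,"ty":0.008,"tz":0.009,"yaw":0},
  {"claw":0.0,"tx":0,"ty":0.01,"tz":0.012,"yaw":0},
  {"claw":0.0,"tx":0,"ty":0.011,"tz":0.0145,"yaw":0},
  {"claw":0.0,"tx":0,"ty":0.012,"tz":0.0165,"yaw":0},
  {"claw":0.0,"tx":0,"ty":0.012,"tz":0.018,"yaw":0},
  {"claw":0.0,"tx":0,"ty":0.012,"tz":0.019,"yaw":0},
  {"claw":0.0,"tx":0,"ty":0.012,"tz":0.019,"yaw":0},
  {"claw":0.0,"tx":0,"ty":0.012,"tz":0.019,"yaw":0},
])

```text
time: 21.2
eef_pos: [601.5, -186.2, 101.5]
eef_rot: [-0.075, 3.141, 0.004]
wrist_force: [2.0, 2.3, 5.1]
width: 0.7
gripper_force: 2.4
```

```bash
python3 tub.py
```

```text
t 21.2 tub xyz [ 92.7   0.2 101.5] F tub [-2.2  2.1  5.1] w 0.7 j6 -2.05
```

>>> step_arm([
  {"claw":0.0,"tx":0,"ty":0.002,"tz":-0.001,"yaw":0},
  {"claw":0.0,"tx":0,"ty":0.005,"tz":-0.001,"yaw":0},
  {"claw":0.0,"tx":0,"ty":0.008,"tz":0,"yaw":0},
  {"claw":0.0,"tx":0,"ty":0.008,"tz":0.001,"yaw":0},
  {"claw":0.0,"tx":0,"ty":0.008,"tz":0.002,"yaw":0},
  {"claw":0.0,"tx":0,"ty":0.008,"tz":0.003,"yaw":0},
  {"claw":0.0,"tx":0,"ty":0.008,"tz":0.003,"yaw":0},
  {"claw":0.0,"tx":0,"ty":0.008,"tz":0.003,"yaw":0},
  {"claw":0.0,"tx":0,"ty":0.008,"tz":0.003,"yaw":0},
  {"claw":0.0,"tx":0,"ty":0.008,"tz":0.003,"yaw":0},
])

```text
time: 22.2
eef_pos: [600.9, -179.9, 99.3]
eef_rot: [-0.074, 3.141, 0.001]
wrist_force: [-2.2, -0.0, 7.5]
width: 0.6
gripper_force: 4.1
```

```bash
python3 tub.py
```

```text
t 22.2 tub xyz [86.4 -0.1 99.3] F tub [-0.1 -2.2  7.5] w 0.6 j6 -2.03
```

>>> step_arm([
  {"claw":0.0,"tx":0,"ty":0.002,"tz":0.0005,"yaw":0},
  {"claw":0.0,"tx":0,"ty":0.003,"tz":0.001,"yaw":0},
  {"claw":0.0,"tx":0,"ty":0.003,"tz":0.0015,"yaw":0},
  {"claw":0.0,"tx":0,"ty":0.003,"tz":0.002,"yaw":0},
  {"claw":0.0,"tx":0,"ty":0.003,"tz":0.002,"yaw":0},
  {"claw":0.0,"tx":0,"ty":0.003,"tz":0.002,"yaw":0},
  {"claw":0.0,"tx":0,"ty":0.003,"tz":0.002,"yaw":0},
  {"claw":0.0,"tx":0,"ty":0.003,"tz":0.002,"yaw":0},
  {"claw":0.0,"tx":0,"ty":0.003,"tz":0.002,"yaw":0},
  {"claw":0.0,"tx":0,"ty":0.003,"tz":0.002,"yaw":0},
])

```text
time: 23.2
eef_pos: [601.1, -179.5, 99.2]
eef_rot: [-0.073, 3.14, -0.006]
wrist_force: [-6.5, -5.4, 15.7]
width: 0.4
gripper_force: 7.5
```

```bash
python3 tub.py
```

```text
t 23.2 tub xyz [86.   0.2 99.2] F tub [ 5.1 -6.8 15.7] w 0.4 j6 -2.03
```

>>> step_arm([
  {"claw":0.0,"tx":0,"ty":0,"tz":-0.02,"yaw":0},
  {"claw":0.0,"tx":0,"ty":0,"tz":-0.06,"yaw":0},
  {"claw":0.0,"tx":0,"ty":0,"tz":-0.1,"yaw":0},
  {"claw":0.0,"tx":0,"ty":0.03,"tz":-0.12,"yaw":0},
  {"claw":0.0,"tx":0,"ty":0.075,"tz":-0.12,"yaw":0},
  {"claw":0.0,"tx":0,"ty":0.12,"tz":-0.12,"yaw":0},
  {"claw":0.0,"tx":0,"ty":0.165,"tz":-0.12,"yaw":0},
  {"claw":0.0,"tx":0,"ty":0.21,"tz":-0.12,"yaw":0},
  {"claw":0.0,"tx":0,"ty":0.245,"tz":-0.12,"yaw":0},
  {"claw":0.0,"tx":0,"ty":0.254,"tz":-0.11,"yaw":0},
])

```text
time: 24.2
eef_pos: [588.5, 80.6, 206.9]
eef_rot: [-0.08, 3.14, 0.003]
wrist_force: [1.3, -0.6, 0.2]
width: 0.3
gripper_force: 0.0
```

```bash
python3 tub.py
```

```text
t 24.2 tub xyz [-174.5   -0.4  206.9] F tub [0.6 1.3 0.2] w 0.3 j6 -1.62
```

>>> step_arm([
  {"claw":0.0,"tx":0,"ty":-0.003,"tz":0.02,"yaw":0},
  {"claw":0.0,"tx":0,"ty":-0.005,"tz":0.05,"yaw":0},
  {"claw":0.0,"tx":0,"ty":-0.005,"tz":0.075,"yaw":0},
  {"claw":0.0,"tx":0,"ty":-0.005,"tz":0.088,"yaw":0},
  {"claw":0.0,"tx":0,"ty":-0.005,"tz":0.092,"yaw":0},
  {"claw":0.0,"tx":0,"ty":-0.005,"tz":0.092,"yaw":0},
  {"claw":0.0,"tx":0,"ty":-0.005,"tz":0.092,"yaw":0},
  {"claw":0.0,"tx":0,"ty":-0.005,"tz":0.092,"yaw":0},
  {"claw":0.0,"tx":0,"ty":-0.005,"tz":0.092,"yaw":0},
  {"claw":0.0,"tx":0,"ty":-0.005,"tz":0.092,"yaw":0},
])

```text
time: 25.2
eef_pos: [589.5, 71.6, 115.4]
eef_rot: [-0.074, 3.139, -0.0]
wrist_force: [-1.0, 1.0, -0.2]
width: 0.3
gripper_force: 0.0
```

```bash
python3 tub.py
```

```text
t 25.2 tub xyz [-1.653e+02  1.000e-01  1.154e+02] F tub [-1.  -1.  -0.2] w 0.3 j6 -1.63
```

>>> step_arm([
  {"claw":0.0,"tx":0,"ty":-0.015,"tz":-0.0005,"yaw":0},
  {"claw":0.0,"tx":0,"ty":-0.0235,"tz":-0.0015,"yaw":0},
  {"claw":0.0,"tx":0,"ty":-0.0295,"tz":-0.006,"yaw":0},
  {"claw":0.0,"tx":0,"ty":-0.0345,"tz":-0.0085,"yaw":0},
  {"claw":0.0,"tx":0,"ty":-0.0395,"tz":-0.0095,"yaw":0},
  {"claw":0.0,"tx":0,"ty":-0.0445,"tz":-0.01,"yaw":0},
  {"claw":0.0,"tx":0,"ty":-0.0485,"tz":-0.0095,"yaw":0},
  {"claw":0.0,"tx":0,"ty":-0.0525,"tz":-0.0085,"yaw":0},
  {"claw":0.0,"tx":0,"ty":-0.056,"tz":-0.007,"yaw":0},
  {"claw":0.0,"tx":0,"ty":-0.0595,"tz":-0.005,"yaw":0},
])

```text
time: 26.2
eef_pos: [592.1, 11.8, 119.9]
eef_rot: [-0.074, 3.14, -0.0]
wrist_force: [-1.7, 2.2, 6.8]
width: 0.7
gripper_force: 2.7
```

```bash
python3 tub.py
```

```text
t 26.2 tub xyz [-105.5   -0.   119.9] F tub [-2.3 -1.6  6.8] w 0.7 j6 -1.73
```

>>> step_arm([
  {"claw":0.0,"tx":0,"ty":-0.003,"tz":0.003,"yaw":0},
  {"claw":0.0,"tx":0,"ty":-0.006,"tz":0.006,"yaw":0},
  {"claw":0.0,"tx":0,"ty":-0.008,"tz":0.009,"yaw":0},
  {"claw":0.0,"tx":0,"ty":-0.01,"tz":0.012,"yaw":0},
  {"claw":0.0,"tx":0,"ty":-0.011,"tz":0.0145,"yaw":0},
  {"claw":0.0,"tx":0,"ty":-0.012,"tz":0.0165,"yaw":0},
  {"claw":0.0,"tx":0,"ty":-0.012,"tz":0.018,"yaw":0},
  {"claw":0.0,"tx":0,"ty":-0.014,"tz":0.018,"yaw":0},
  {"claw":0.0,"tx":0,"ty":-0.017,"tz":0.018,"yaw":0},
  {"claw":0.0,"tx":0,"ty":-0.02,"tz":0.019,"yaw":0},
])

```text
time: 27.2
eef_pos: [592.9, -7.9, 100.8]
eef_rot: [-0.074, 3.14, 0.0]
wrist_force: [-0.5, 3.6, 4.1]
width: 0.4
gripper_force: 2.0
```

```bash
python3 tub.py
```

```text
t 27.2 tub xyz [-8.580e+01 -1.000e-01  1.008e+02] F tub [-3.7 -0.3  4.1] w 0.4 j6 -1.76
```

>>> step_arm([
  {"claw":0.0,"tx":0,"ty":0,"tz":0.001,"yaw":0},
  {"claw":0.0,"tx":0,"ty":0,"tz":0.002,"yaw":0},
  {"claw":0.0,"tx":0,"ty":0,"tz":0.0025,"yaw":0},
  {"claw":0.0,"tx":0,"ty":0,"tz":0.003,"yaw":0},
  {"claw":0.0,"tx":0,"ty":0,"tz":0.0035,"yaw":0},
  {"claw":0.0,"tx":0,"ty":0,"tz":0.004,"yaw":0},
  {"claw":0.0,"tx":0,"ty":0,"tz":0.004,"yaw":0},
  {"claw":0.0,"tx":0,"ty":0,"tz":0.004,"yaw":0},
  {"claw":0.0,"tx":0,"ty":0,"tz":0.004,"yaw":0},
  {"claw":0.0,"tx":0,"ty":0,"tz":0.004,"yaw":0},
])

```text
time: 28.2
eef_pos: [593.0, -8.5, 99.1]
eef_rot: [-0.074, 3.14, -0.002]
wrist_force: [-7.2, 2.0, 18.7]
width: 0.5
gripper_force: 9.2
```

```bash
python3 tub.py
```

```text
t 28.2 tub xyz [-85.2  -0.   99.1] F tub [-2.3 -7.1 18.7] w 0.5 j6 -1.76
```

Same stop height (99.1) as the other clip. Retract and check.

>>> step_arm([
  {"claw":0.0,"tx":0,"ty":0,"tz":-0.01,"yaw":0},
  {"claw":0.0,"tx":0,"ty":0,"tz":-0.04,"yaw":0},
  {"claw":0.0,"tx":0,"ty":0,"tz":-0.08,"yaw":0},
  {"claw":0.0,"tx":0.02,"ty":-0.02,"tz":-0.12,"yaw":0},
  {"claw":0.0,"tx":0.05,"ty":-0.045,"tz":-0.16,"yaw":0},
  {"claw":0.0,"tx":0.08,"ty":-0.065,"tz":-0.18,"yaw":0},
  {"claw":0.0,"tx":0.1,"ty":-0.08,"tz":-0.18,"yaw":0},
  {"claw":0.0,"tx":0.1,"ty":-0.085,"tz":-0.18,"yaw":0},
  {"claw":0.0,"tx":0.1,"ty":-0.085,"tz":-0.18,"yaw":0},
  {"claw":0.0,"tx":0.1,"ty":-0.085,"tz":-0.18,"yaw":0},
])

```text
time: 29.2
eef_pos: [496.9, -97.3, 275.6]
eef_rot: [0.074, -3.139, -0.001]
wrist_force: [0.1, -0.1, -0.5]
width: 0.4
gripper_force: 0.0
```

Run:
```python
from h import *
a=manip.get_image("wrist")["frame"]; b=manip.get_image("scene"); 
for t in ("tomato","olive_cup"): print(t,[(np.round(r["pixel"]),round(r["confidence"],2)) for r in manip.look_for(t,b)[:2]])
cv2.imwrite("pics/f.png",np.hstack([cv2.resize(a,(480,300)),cv2.resize(b["frame"][130:260,260:400],(320,300),interpolation=cv2.INTER_CUBIC)]))
```

```text
tomato [(array([257., 393.]), 0.59)]
olive_cup [(array([222., 249.]), 0.69), (array([225., 324.]), 0.18)]
```

View pics/f.png

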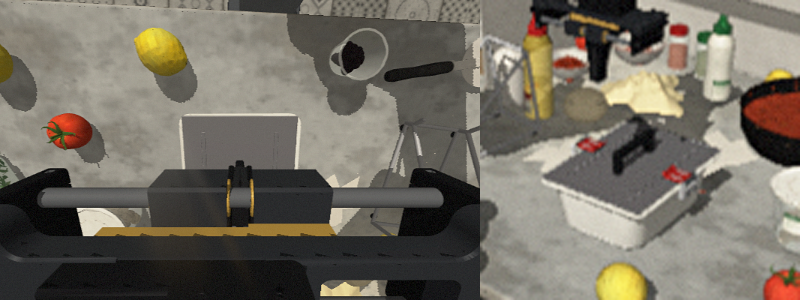

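The scene view shows the lid flat on the tub, both red clips lying flat over its edges (at (590,145) and (677,173)), and the tomato and cup unmoved. Handing in.

```bash
python3 -c "
from cell import manip
print(manip.finish_job())"
```

```text
the job is handed in; nothing more can be done
None
```

The job is handed in at about 29 s of the 72 s: the lemon is in the tub, the lid is seated squarely, both clips are pressed fully down (at most 19 N measured), and the tomato and olive cup are where they were.

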